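Turn the contact plate over in the tipping tray

ROBOT

A 7-joint arm with a two-finger parallel gripper is mounted at the origin on the work surface. World frame = base frame: x ahead of the robot, y to its left, z up, the work surface at z = 0. Lengths are in mm, angles in rad, forces in N, time in s.
With the tool pointing down it reaches from about 400 to 750 mm from the base axis. Payload 19.5 kg.
Tool frame: the origin (TCP) lies between the finger pads; the fingertips stand 22 mm ahead of it and the grasp point (between the pads) lies 3 mm ahead of it; z points along the fingers, y is the line along which they close (so a half turn about z gives the same grasp; the last joint's range is limited). The gripper opens to 85 mm and grips with 20 to 120 N. Pads are 22 mm wide; open, the fingers measure 114 mm over their backs; the gripper's body (76 mm by 85 mm) begins 54 mm behind the grasp point. The pads swing forward as they close: fully open they stand 13 mm farther back than shut.
Start: joints at [1.194, 0.707, -0.028, 1.485, 0.022, 0.951, -0.075], TCP at [188.926, -543.051, 253.268] pointing down, gripper open.
Joint ranges: [-2.71, 2.71], [-0.32, 2.16], [-1.57, 1.52], [0, 2.45], [-1.46, 4.6], [0, 2.02], [-2.83, 2.83]. Speed limits (rad/s): [1.89, 1.89, 2.57, 2.57, 3.01, 3.01, 3.01].

INTERFACE

Orientations are given as a rotation vector (axis times angle).
In Python, from station import robot gives the robot as it stands. Calls block until the motion is done:
- robot.move_pose(position, orientation): joint-space move of the TCP to a pose.
- robot.servo_line(position, frame=None, max_speed=150, force_limit=None): straight line of the TCP; frame=None keeps the orientation; max_speed is the mean speed in mm/s. With force_limit (N) it stops when the force on the tool has changed by that much, and returns True; else False.
- robot.movej(angles): joint-space move.
- robot.open_gripper() and robot.close(f_grip=None): open the fingers fully, or close them until they stop; f_grip is the grip in N (None keeps the last).
- robot.dwell(seconds).
- robot.inverse_kinematics(position, orientation): joint angles nearest the present ones, or None.
- robot.get_obs(): the state.
- robot.camera(name): name is "scene" or "top" or "wrist"; returns a dict with "img" (420x560x3 uint8, red, green, blue), "depth" (420x560 float32, mm along the optical axis (not along the pixel's ray), 0 where there is no reading), "intrinsics" (3x3 intrinsics, pixels), "k1" (the pictures are not rectified: a ray, as slopes to the right and down, at radius r is drawn at 1 + k1 r^2 times it, then the intrinsics apply), "R" (3x3) and "t" (3): a world point X has camera coordinates R X + t; the wrist camera has in their place "T_tool_cam" (4x4, takes a point from camera to tool coordinates, whose origin is the TCP and whose axes are the flange's). Camera axes: x right, y down, z forward; pixel columns grow to the right and rows downward; lengths in mm; the calibration is good to about 2 mm. A picture is of the moment at which its call begins: read the wrist's pose just before it.
A pose or a line that the arm cannot do raises robot.Unreachable and nothing moves.
- robot.finish_job(): hands the job in; it is judged then, once.
The state is a dict: "clock": time; "q": joint angles; "joint_velocities": joint speeds; "joint_efforts": joint torques, N m; "position": TCP position; "tool_rot": TCP orientation; "contact_force": force on the tool from outside, world axes, zero at the start; "moment": the same for the moment, N m; "width": opening from 0.0 (shut) to 1.0 (fully open); "finger_force": force on a finger pad.
Only numpy, scipy, OpenCV 4.12 (cv2) and the standard library are available. Lean on these libraries where they do the work, as an engineer would, in place of code of your own. Each camera call takes 0.05 s, during which the arm holds its last target. There are 200 camera calls.

TASK

Clear the well of the wooden tipping tray by nesting the three aluminium cups in size order: the middle cup and the narrow cup are in the well, and both must end fully home and upright, the middle one inside the wide cup on the table and the narrow one inside the middle one. Only then lift the tray by its dark wooden grip so that the bakelite plate topples off its slope and lies in the well with its three brass contact strips up, and lower the tray gently until it is fully down again, not letting it fall, and let go. Do not touch the plate with the fingers and do not disturb the other apparatus.

Things in the scene. Friction and masses are not known exactly. Their poses are not given: they have to be found in the camera images.
- tray (a joint): hinge of the plywood tipping tray, rad: 0 = fully down (level), grows as the grip end is lifted, stop at 0.78. It swings freely and falls back when let go from part way. The plate topples somewhere between 0.45 and 0.65.
- tray_hinge (a point): middle of the hinge axis, 16 mm above the table, on the fixed stand under the tray; it does not move. Its x axis points level from the hinge to the grip end of the tray, its y axis lies along the hinge line, z up. Stand board 200 x 200 mm, 14 mm thick, reaching 9 mm behind the hinge and 191 mm ahead of it.
- tray_grip (a point): centre of the tray's grip: an upright dark wooden blade on the top of the tray's back panel, 12 mm thick (along the tray's x), 70 mm wide (along y), free from 85 mm to 125 mm above the tray's underside; this point is 105 mm above the underside, 169 mm from the hinge axis along x. Axes are the tray's (x from hinge to grip end, z up when level); they turn with it. Lifting takes about 5 N. The plywood tray is 172 mm long, 182 mm wide.
- tray_well (a point): centre of the floor of the tray's well, 66 mm from the hinge along the tray's x and 6 mm above its underside (22 mm above the table when level); axes are the tray's. The flat well is 120 mm along x and 170 mm along y inside, walled on three sides by walls 55 mm high and 6 mm thick; its fourth side (+x) is the plywood slope, rising at 57 degrees towards the grip end, on which the plate leans.
- plate: brown bakelite contact plate, 70 x 150 x 12 mm (own x, y, z), 170 g; origin at its centre. Own +z is the normal of its contact face, inlaid with three flush brass strips. At the start it leans on the slope, its 150 mm edge on the well floor, with the contact face hidden against the slope.
- cup_wide_centre (a point): centre (half-way up) of the wide, low aluminium cup: 96 mm outer diameter, 55 mm high, wall 4 mm, floor 4 mm, open at the top, own z up; it stands empty on the table at one side of the tray
- cup_mid_centre (a point): centre (half-way up) of the middle aluminium cup: 66 mm outer diameter, 90 mm high, wall 4 mm, floor 4 mm, own z up; stands in the tray's well at the start, its rim 41 mm above the well's walls
- cup_narrow_centre (a point): centre (half-way up) of the narrow, tall aluminium cup: 44 mm outer diameter, 125 mm high, wall 3 mm, floor 4 mm, own z up; stands in the tray's well at the start beside the middle cup
- spool: bystander: copper coil on a bakelite spool, 84 mm diameter, 68 mm high, upright; origin under its centre
- terminal1: bystander: dark red ebonite terminal on a black block 60 x 45 mm, 52 mm high in all; origin under its centre; beyond the wide cup
- terminal2: bystander: a second terminal like the first, at the side of the wide cup
- magnet: bystander: horseshoe magnet lying flat, about 110 x 86 x 22 mm, beyond the grip end of the tray; origin under its middle
- ammeter: bystander: bakelite ammeter box 100 x 130 x 116 mm; origin under its centre

How it is judged:
By the outcome, as a careful person would: the job done as asked, in the order asked, and still so for the second after the job is handed in, with the robot touching nothing.
It also fails if it takes over 69 s, if anything falls off the work surface, if the arm or the gripper's body presses on something with over 40 N, if the wrist force passes 120 N, or if a joint passes its speed limit or range.

## Working session

There is one attempt and no reset: what is moved stays moved. The work goes in short steps, each a Python script; the robot and the scene stay as the last script left them, time stands still between calls to the robot, and variables do not carry over. Pictures are saved under pics/ and viewed, at most 10 in all, crops included, and the job is handed in when it is done.

```bash
ls; mkdir -p pics; python3 - <<'E'
from station import robot
import numpy as np,cv2,pickle
o=robot.get_obs();print(o['clock'],o['position'],o['tool_rot'],o['width'])
d={n:robot.camera(n) for n in('scene','top')}
pickle.dump(d,open('c0.pkl','wb'))
for n in d: print(n,d[n]['intrinsics'].tolist(),d[n]['k1'],np.round(d[n]['R'],3).tolist(),d[n]['t'])
cv2.imwrite('pics/a.png',cv2.resize(np.hstack([d['top']['img']])[:,:,::-1],(784,588)))
cv2.imwrite('pics/b.png',cv2.resize(d['scene']['img'][:,:,::-1],(784,588)))
E
```

```text
pics
0.0 [ 188.88779092 -542.85874454  252.84670526] [-3.09666832e+00 -5.23327235e-01  2.66539595e-04] 1.0021799567226333
scene [[497.9199569268329, 0.0, 283.144665953537], [0.0, 497.9199569268329, 215.26697477993747], [0.0, 0.0, 1.0]] 0.01743489933487203 [[0.287, 0.958, -0.012], [0.701, -0.219, -0.679], [-0.653, 0.186, -0.734]] [-224.17565071 -314.99591248 1893.86785003]
top [[463.46163684829185, 0.0, 281.29786916886826], [0.0, 463.46163684829185, 204.30251048592905], [0.0, 0.0, 1.0]] -0.11921928256438422 [[0.016, -1.0, 0.009], [-0.992, -0.017, -0.125], [0.125, -0.007, -0.992]] [  35.65521319  580.0154119  1428.98345225]
```

View pics/a.png

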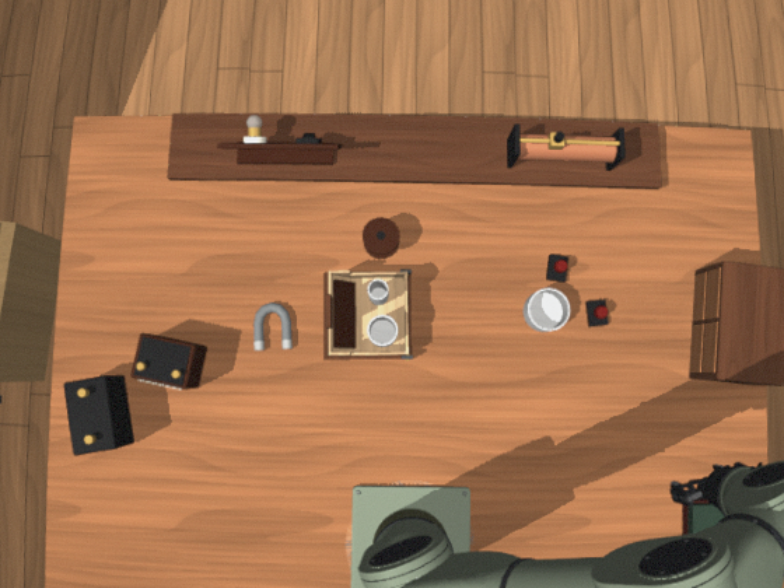

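View pics/b.png

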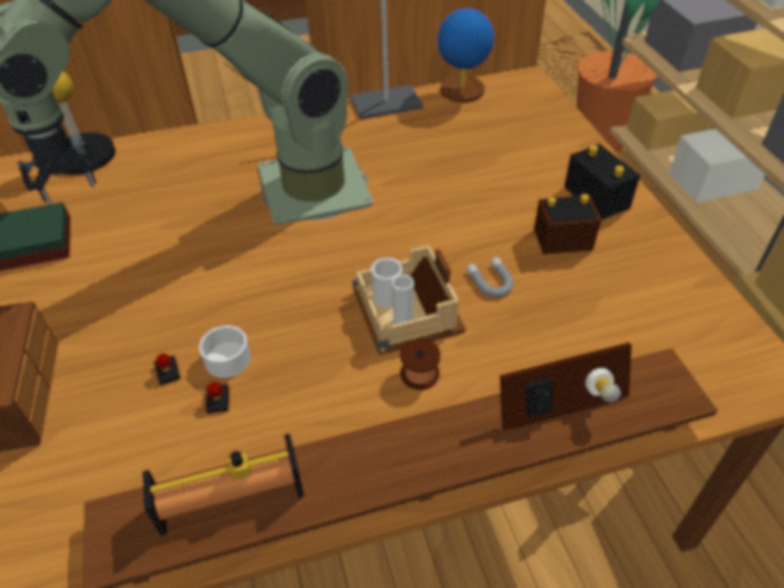

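The top view shows the tray centred at about (263,224) in original pixels, with the hinge at its right (−y) side and the grip at its left. The narrow cup is at (270,208), the middle cup at (273,236) and the wide cup at (391,221). The terminals sit beyond and to the right of the wide cup. The scene view agrees with this.

```bash
cat > h.py <<'E'
import numpy as np,cv2
from scipy.optimize import least_squares
from scipy.spatial.transform import Rotation as Rn
def cloud(c,obs=None):
    """world xyz for every pixel (nan where no depth)"""
    D=c['depth'].astype(float);h,w=D.shape;v,u=np.mgrid[:h,:w]
    pts=np.stack([u,v],-1).reshape(-1,1,2).astype(float)
    s=cv2.undistortPoints(pts,c['intrinsics'],np.array([c['k1'],0,0,0,0.]),).reshape(-1,2)
    P=np.c_[s,np.ones(len(s))]*D.reshape(-1,1);P[D.ravel()==0]=np.nan
    if 'R' in c: W=(P-c['t'])@c['R']
    else:
        T=c['T_tool_cam'];P=P@T[:3,:3].T+T[:3,3]
        W=P@Rn.from_rotvec(obs['tool_rot']).as_matrix().T+obs['position']
    return W.reshape(h,w,3)
def circ(xy,r):
    f=least_squares(lambda p:np.hypot(*(xy-p).T)-r,xy.mean(0),loss='soft_l1',f_scale=2)
    return f.x,np.sqrt(np.mean(f.fun**2))
def near(W,c,rad,z0,z1):
    P=W.reshape(-1,3);P=P[~np.isnan(P).any(1)]
    return P[(np.hypot(*(P[:,:2]-c).T)<rad)&(P[:,2]>z0)&(P[:,2]<z1)]
def down(a): # tool pointing down, tool y along world angle a
    return (Rn.from_euler('z',a+np.pi/2)*Rn.from_euler('x',np.pi))
E
python3 - <<'E'
from h import *;import pickle
d=pickle.load(open('c0.pkl','rb'))
for n in d:
    W=cloud(d[n]);d[n]['W']=W
W=d['top']['W']
for nm,(u,v) in dict(narrow=(270,208),mid=(273,236),wide=(391,221),grip=(238,224),spool=(272,170),magnet=(194,225)).items(): print(nm,np.round(W[v,u]))
for n in d:
  W=d[n]['W']
  for nm,(u,v),r,z in(('narrow',(270,208),20.5,147),('mid',(273,236),31,112),('wide',(391,221),46,55)):
    c=d['top']['W'][v,u,:2]
    P=near(W,c,r+20,z-8,z+8);
    if len(P)>5: print(n,nm,len(P),P.mean(0).round(1),circ(P[:,:2],r))
  c=d['top']['W'][224,263,:2]
  for z0,z1 in((70,85),(120,150),(8,17)):
    P=near(W,c,150,z0,z1)
    print(n,z0,len(P),cv2.minAreaRect(P[:,:2].astype(np.float32)), P.mean(0).round(1))
E
```

```text
narrow [568.  81.  31.]
mid [479.  70.  23.]
wide [ 535. -312.    2.]
grip [511. 176.  81.]
spool [684.  76.  64.]
magnet [512. 326.  -2.]
scene narrow 82 [561.4  80.2 144.9] (array([560.83776675,  80.58961612]), np.float64(1.9308041317215914))
scene mid 119 [477.5  68.8 109.6] (array([478.36021026,  69.99599049]), np.float64(1.9405730258511582))
scene wide 217 [ 534.8 -302.4   53.2] (array([ 533.19403616, -301.85133516]), np.float64(2.237533354713732))
scene 70 601 ((544.3451538085938, 101.24834442138672), (236.50918579101562, 173.6722412109375), 3.785808801651001) [524.4 119.4  76.9]
scene 120 311 ((544.1349487304688, 133.03289794921875), (67.12147521972656, 154.04380798339844), 28.88512420654297) [545.7 119.1 135.8]
scene 8 328 ((518.6962890625, 101.71432495117188), (202.41310119628906, 230.7702178955078), 1.5720404386520386) [568.4  83.9  13.2]
top narrow 48 [558.5  79.3 146.2] (array([558.32421736,  79.59850786]), np.float64(1.001128857045208))
top mid 90 [476.2  69.4 110.6] (array([475.43859295,  69.08474223]), np.float64(1.2292123448846024))
top wide 142 [ 530.5 -301.5   53.3] (array([ 530.58470162, -301.0578087 ]), np.float64(1.4756565742290029))
top 70 509 ((543.3892211914062, 98.2339859008789), (238.79946899414062, 165.68313598632812), 1.5413472652435303) [520.  131.3  76.8]
top 120 190 ((540.1229858398438, 133.59832763671875), (64.60051727294922, 154.07952880859375), 28.970348358154297) [529.3 145.  139.6]
top 8 517 ((540.4151611328125, 86.58625793457031), (248.32630920410156, 249.388671875), 1.0078433752059937) [497.2 104.6  13.2]
```

```bash
cat >> h.py <<'E'
def snap(robot,name):
    o=robot.get_obs();c=robot.camera('wrist');cv2.imwrite(f'pics/{name}.png',c['img'][:,:,::-1])
    return cloud(c,o),c
E
python3 - <<'E'
from h import *;import pickle
from station import robot
o=robot.get_obs();R=Rn.from_rotvec(o['tool_rot']).as_matrix();print('tool y',R[:,1].round(2))
for a in(np.pi/2,-np.pi/2):
    for p in ([531,-301,250],[530,90,330],[477,70,100],[540,150,124]): 
        q=robot.inverse_kinematics(p,down(a).as_rotvec());print(a,p,None if q is None else np.round(q,2))
q=[robot.inverse_kinematics([531,-301,250],down(a).as_rotvec()) for a in(np.pi/2,-np.pi/2)]
a=np.pi/2 if abs(q[0][6])<abs(q[1][6]) else -np.pi/2
print('a',a)
out={}
robot.move_pose([500,-301,320],down(a).as_rotvec());W,c=snap(robot,'w1');out['wide']=W
print(np.round(c['T_tool_cam'],3).tolist())
P=near(W,[531,-301],65,47,63);print(len(P),P.mean(0),circ(P[:,:2],46))
robot.move_pose([500,90,360],down(a).as_rotvec());robot.dwell(.2);W,c=snap(robot,'w2');out['tray']=W
for nm,cc,r,z in(('narrow',(559,80),20.5,147),('mid',(476,69),31,112)):
    P=near(W,cc,r+20,z-8,z+8);print(nm,len(P),P.mean(0) if len(P) else'',circ(P[:,:2],r) if len(P)>5 else'')
P=near(W,(530,150),90,128,150);P=P[P[:,1]>120];print('blade',len(P),P.mean(0),cv2.minAreaRect(P[:,:2].astype(np.float32)))
pickle.dump(out,open('c1.pkl','wb'));print(robot.get_obs()['clock'])
E
```

```text
tool y [ 0.33 -0.94 -0.  ]
1.5707963267948966 [531, -301, 250] [ 0.81  0.86 -0.79  1.34  0.61  1.2   1.54]
1.5707963267948966 [530, 90, 330] [ 0.18  0.65 -0.8   1.47  0.48  1.22  0.88]
1.5707963267948966 [477, 70, 100] [ 0.02  0.86 -0.43  1.97  0.76  0.48  0.61]
1.5707963267948966 [540, 150, 124] [-0.04  0.92 -0.58  1.67  0.68  0.77  0.63]
-1.5707963267948966 [531, -301, 250] [ 0.4   0.77  0.13  1.35 -0.11  1.02 -1.02]
-1.5707963267948966 [530, 90, 330] [-0.27  0.57  0.09  1.49 -0.05  1.08 -1.75]
-1.5707963267948966 [477, 70, 100] [-0.31  0.85  0.18  1.98 -0.41  0.35 -1.37]
-1.5707963267948966 [540, 150, 124] [-0.49  0.89  0.32  1.68 -0.42  0.63 -1.51]
a -1.5707963267948966
[[0.001, -0.957, -0.292, 74.492], [1.0, 0.001, -0.0, -0.49], [0.0, -0.292, 0.957, -121.425], [0.0, 0.0, 0.0, 1.0]]
909 [ 531.91022026 -301.11286843   54.84777481] (array([ 533.13660249, -301.14240757]), np.float64(1.4520544864856544))
narrow 398 [559.79574664  80.51797574 147.18548634] (array([560.22237053,  81.21439239]), np.float64(0.9662725701700605))
mid 639 [477.27514304  70.0866675  111.37007215] (array([478.61280896,  70.72908031]), np.float64(1.3033162916106387))
blade 816 [515.44679738 183.85424212 140.12777377] ((514.5317993164062, 185.14471435546875), (69.14691925048828, 12.365195274353027), 1.466119647026062)
3.3417
```

View pics/w2.png

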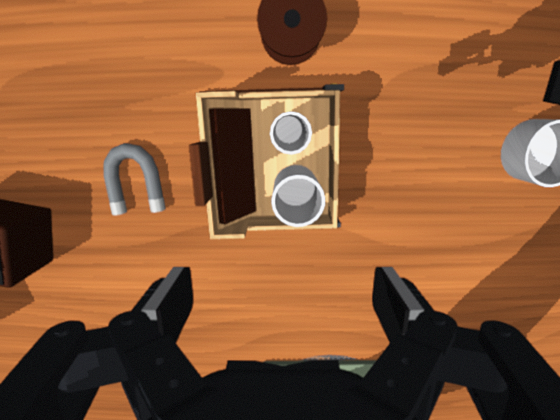

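The wrist view shows both cups standing free in the well, narrow at (290,132) and middle at (298,200). The plate leans on the slope at (233,165) and the blade is at (197,175). The rim heights match the given sizes, so I'll move the middle cup now.

```bash
cat >> h.py <<'E'
def nest(robot,src,dst,ztcp,zgoal,zup,a=-np.pi/2,grip=30):
    r=down(a).as_rotvec()
    robot.move_pose([*src,zup],r)
    robot.servo_line([*src,ztcp],max_speed=120,force_limit=15)
    robot.close(grip);robot.dwell(.2);o=robot.get_obs();print('grip',o['width'],o['finger_force'],o['position'])
    robot.servo_line([*src,zup],max_speed=150)
    robot.servo_line([*dst,zup],max_speed=250)
    robot.servo_line([*dst,zgoal+15],max_speed=120)
    robot.dwell(.2)
    hit=robot.servo_line([*dst,zgoal-3],max_speed=20,force_limit=6)
    o=robot.get_obs();print('down',hit,o['position'],o['contact_force'],o['width'],o['clock'])
E
python3 - <<'E'
from h import *;import pickle
from station import robot
d=pickle.load(open('c1.pkl','rb'));W=d['tray']
P=near(W,(530,150),90,132,150);P=P[P[:,1]>150];
l=cv2.fitLine(P[:,:2].astype(np.float32),cv2.DIST_HUBER,0,.01,.01).ravel();print('blade dir',np.degrees(np.arctan(l[1]/l[0])))
P=near(W,(520,100),150,72,82);print('walls',cv2.minAreaRect(P[:,:2].astype(np.float32)))
nest(robot,(478,70.3),(533,-301.1),101,83,195)
W,c=snap(robot,'w3')
E
```

```text
blade dir 1.3432941
walls ((516.5462646484375, 99.345947265625), (180.2733154296875, 167.1797332763672), 1.7848538160324097)
grip 0.7711225759007503 30.040294993668795 [478.3371437   70.24673609 101.83822393]
down True [ 532.92132556 -301.11740844   84.00033401] [-1.55169015 -0.188822   10.47417793] 0.7653111851628757 9.7667
```

View pics/w3.png

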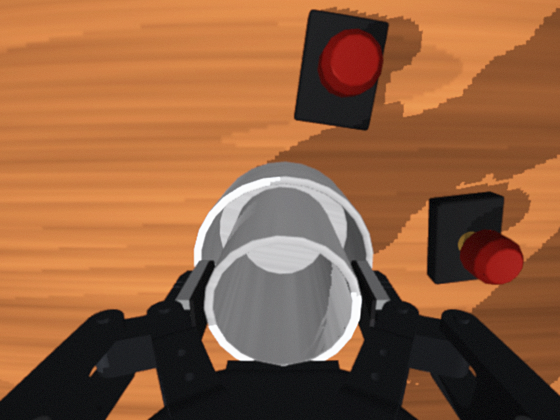

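The middle cup is inside the wide cup and at the expected height. I'll release it, check the rim, then fetch the narrow cup.

```bash
python3 - <<'E'
from h import *
from station import robot
robot.open_gripper()
p=robot.get_obs()['position']
robot.servo_line([p[0],p[1],150],max_speed=120)
robot.servo_line([500,-301,300],max_speed=200);robot.dwell(.15)
W,c=snap(robot,'w4')
P=near(W,(533,-301),45,86,102);m,e=circ(P[:,:2],31);print('mid',len(P),P.mean(0),P[:,2].std(),m,e)
A=np.c_[P[:,:2]-P[:,:2].mean(0),np.ones(len(P))];print('tilt',np.linalg.lstsq(A,P[:,2],rcond=None)[0])
if abs(P[:,2].mean()-94)<3:
    nest(robot,(560,81),m,136,122,235)
    W,c=snap(robot,'w5')
E
```

```text
mid 806 [ 530.80259321 -300.97832581   93.98047004] 1.9127963559394159 [ 532.28765432 -300.86896871] 1.4157443906833225
tilt [2.46748945e-02 1.24427173e-03 9.39804700e+01]
grip 0.4980144933311797 30.130515976343304 [560.17247259  80.98259234 136.42430302]
down True [ 532.27309441 -301.01856305  122.34484642] [-0.08702143 -0.79383454  7.9533833 ] 0.4986349342342726 19.4333
```

View pics/w5.png

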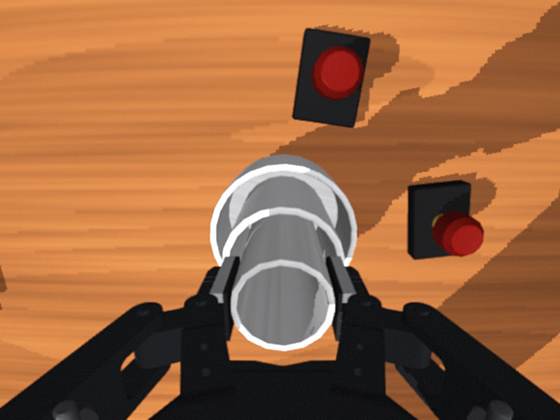

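The narrow cup is seated too, at TCP z 122.3 where 122.4 was expected. Next I release it, verify, and go above the blade to check that the lifting arc is reachable.

```bash
cat >> h.py <<'E'
def arc(C,yaw,phi,h=114,r=169,zh=16):
    """TCP pose gripping the blade (C: blade centre xy when level) at tray angle phi"""
    tx=np.array([np.cos(yaw),np.sin(yaw),0]);ty=np.cross([0,0,1],tx);H=np.r_[C,zh]-r*tx
    Q=Rn.from_rotvec(-phi*ty)
    return H+Q.apply(r*tx+[0,0,h]),(Q*down(yaw-np.pi)).as_rotvec()
E
python3 - <<'E'
from h import *
from station import robot
robot.open_gripper()
p=robot.get_obs()['position']
robot.servo_line([p[0],p[1],185],max_speed=120)
robot.servo_line([490,-301,340],max_speed=200);robot.dwell(.15)
W,c=snap(robot,'w6')
P=near(W,(532,-301),40,122,145);m,e=circ(P[:,:2],20.5);print('narrow',len(P),P.mean(0),m,e)
P=near(W,(532,-301),45,86,102);m,e=circ(P[:,:2],31);print('mid',len(P),P.mean(0),m,e)
P=near(W,(532,-301),60,48,62);m,e=circ(P[:,:2],46);print('wide',len(P),P.mean(0),m,e)
robot.move_pose([480,180,330],down(-np.pi/2).as_rotvec());robot.dwell(.2)
W,c=snap(robot,'w7')
P=near(W,(514,185),60,132,150);rc=cv2.minAreaRect(P[:,:2].astype(np.float32));print('blade',len(P),P.mean(0),rc)
C=np.array(rc[0]);yaw=np.pi/2+np.radians(1.5)
robot.move_pose([*C,190],down(yaw-np.pi).as_rotvec())
for phi in np.arange(0,.76,.1):
    p,r=arc(C,yaw,phi);q=robot.inverse_kinematics(p,r);print(round(phi,2),p.round(),None if q is None else np.round(q,2))
print(robot.get_obs()['clock'])
E
```

```text
narrow 425 [ 531.33667569 -300.63451439  132.53197715] [ 532.88336311 -300.67222092] 1.155658532298983
mid 736 [ 530.41357828 -301.05424727   94.06375656] [ 532.64522426 -300.97808485] 4.457615577379628
wide 905 [ 532.27544876 -301.17671071   55.13109992] [ 533.27325541 -301.16032214] 7.570204317747063
blade 826 [515.51951712 184.97209231 141.60640919] ((514.519287109375, 184.98867797851562), (68.73678588867188, 11.95876693725586), 1.608554482460022)
0.0 [515. 185. 130.] [-0.38  0.84 -0.05  1.73  0.07  0.58 -2.01]
0.1 [515. 173. 146.] [-0.26  0.8  -0.14  1.75  0.02  0.56 -1.91]
0.2 [515. 159. 161.] [-0.12  0.78 -0.24  1.77 -0.04  0.55 -1.8 ]
0.3 [516. 144. 175.] [ 0.01  0.78 -0.35  1.79 -0.1   0.55 -1.69]
0.4 [516. 127. 187.] [ 0.15  0.78 -0.45  1.79 -0.16  0.57 -1.59]
0.5 [516. 110. 197.] [ 0.28  0.8  -0.55  1.78 -0.2   0.6  -1.48]
0.6 [517.  91. 206.] [ 0.4   0.84 -0.63  1.77 -0.25  0.64 -1.39]
0.7 [517.  72. 212.] [ 0.52  0.89 -0.71  1.75 -0.27  0.69 -1.32]
24.4417
```

All three rim heights match a fully nested stack (133, 94 and 55 mm). The whole arc is reachable, so I'll grip and lift.

```bash
python3 - <<'E'
from h import *
from station import robot
C=np.array([514.5,185.0]);yaw=np.pi/2+np.radians(1.5)
p,r=arc(C,yaw,0)
print('hit',robot.servo_line(p,max_speed=100,force_limit=12))
robot.close(50);robot.dwell(.2);o=robot.get_obs();print('grip',o['width'],o['finger_force'],o['position'],o['contact_force'])
for phi in np.arange(.05,.701,.05):
    p,r=arc(C,yaw,phi);robot.servo_line(p,frame=r,max_speed=45)
    o=robot.get_obs();print(round(phi,2),o['contact_force'].round(1),round(o['width'],3),round(o['clock'],1))
robot.dwell(.5)
c=robot.camera('scene');cv2.imwrite('pics/s1.png',cv2.resize(c['img'][130:280,200:400,::-1],(800,600)))
E
```

```text
hit False
grip 0.13495608078554877 49.471975564956665 [514.5307759  184.65955652 130.16616386] [-1.11465757 -3.00973965  5.02948379]
0.05 [ 0.9  0.2 -3.8] 0.133 26.4
0.1 [ 2.  -1.  -5.2] 0.134 26.8
0.15 [ 1.7 -1.4 -5.3] 0.132 27.2
0.2 [ 1.3 -0.8 -6.5] 0.135 27.6
0.25 [ 2.9 -1.1 -6.7] 0.132 27.9
0.3 [ 2.8 -1.7 -6.4] 0.136 28.3
0.35 [ 1.8 -1.5 -8.7] 0.129 28.7
0.4 [ 3.7 -0.8 -6.9] 0.133 29.1
0.45 [ 1.4 -1.1 -5.9] 0.138 29.4
0.5 [ 2.9 -0.8 -4.9] 0.134 29.8
0.55 [ 2.6  1.  -5. ] 0.135 30.2
0.6 [ 2.9 -0.4 -4. ] 0.132 30.6
0.65 [ 3.1  0.9 -3.8] 0.129 30.9
0.7 [ 2.6  0.2 -2.1] 0.13 31.3
```

View pics/s1.png

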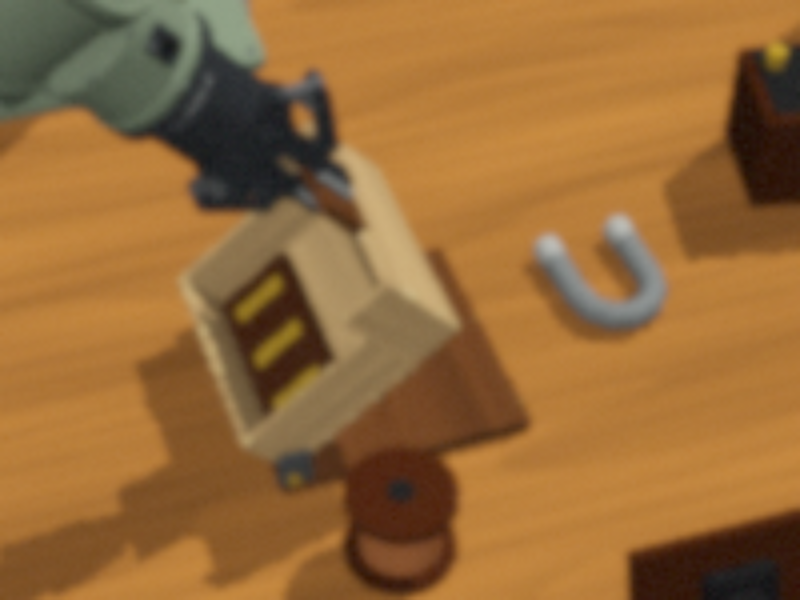

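The plate has toppled and lies in the well, with its three strips up at around (260,295), (278,343) and (297,385) in the crop. I'll lower the tray slowly and let go.

```bash
python3 - <<'E'
from h import *
from station import robot
C=np.array([514.5,185.0]);yaw=np.pi/2+np.radians(1.5)
for phi in np.r_[np.arange(.65,.09,-.05),.06,.03]:
    p,r=arc(C,yaw,phi);robot.servo_line(p,frame=r,max_speed=35)
robot.dwell(.2)
for phi in (0,-.01):
    p,r=arc(C,yaw,phi)
    hit=robot.servo_line(p,frame=r,max_speed=10,force_limit=10);o=robot.get_obs();print(phi,hit,o['position'],o['contact_force'].round(1),o['clock'])
    if hit:break
robot.dwell(.2);robot.open_gripper();robot.dwell(.2)
p=robot.get_obs()['position'];robot.servo_line([p[0],p[1],200],max_speed=100)
robot.move_pose([470,100,360],down(-np.pi/2).as_rotvec());robot.dwell(.2)
W,c=snap(robot,'w8')
P=near(W,(514,185),60,132,150);print('blade',len(P),P.mean(0),cv2.minAreaRect(P[:,:2].astype(np.float32)))
P=near(W,(520,100),150,72,82);print('walls',P.mean(0),cv2.minAreaRect(P[:,:2].astype(np.float32)))
P=near(W,(518,70),30,20,60);print('plate',P.mean(0))
print(robot.get_obs()['clock'])
t=robot.camera('top');T=cloud(t)
for cc,rr,z in(((532,-301),20.5,133),((532,-301),46,55)):
    P=near(T,cc,rr+6,z-8,z+8);print(P.mean(0),circ(P[:,:2],rr))
cv2.imwrite('pics/fin.png',np.hstack([cv2.resize(c['img'][60:270,150:430],(400,300)),cv2.resize(t['img'][150:290,230:450],(400,300))])[:,:,::-1])
E
```

```text
0 True [514.52958476 184.67453084 130.18787538] [-1.2 -1.7  8.9] 38.625
blade 820 [515.04222425 184.18086794 140.98034003] ((514.3936767578125, 185.27529907226562), (69.4266586303711, 13.178793907165527), 0.7988458871841431)
walls [519.68052743 138.76832871  75.7942004 ] ((517.1624755859375, 99.72860717773438), (181.5040740966797, 166.2997283935547), 1.8535493612289429)
plate [518.42216232  70.02956727  34.12481616]
41.6
[ 530.56414831 -301.87327319  131.19402994] (array([ 530.38695557, -301.18159719]), np.float64(1.1417519583601057))
[ 529.15858628 -298.311364     53.99777683] (array([ 530.48013331, -301.44515501]), np.float64(10.331456276956159))
```

View pics/fin.png

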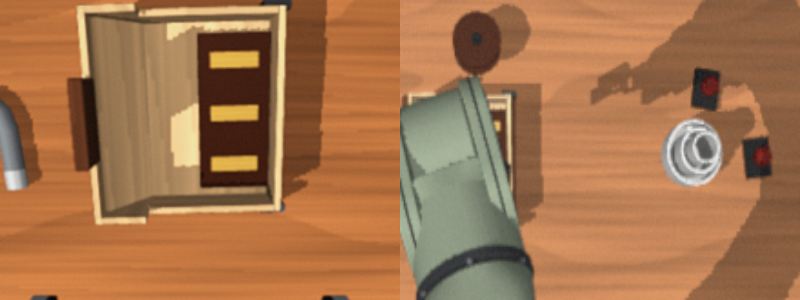

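The final view shows the tray level, the plate flat in the well with its strips up (top face at z 34, as expected), and the three cups nested. The terminals, spool and magnet are where they started. I'm handing in.

```bash
python3 -c "
from station import robot
print(robot.finish_job())"
```

```text
the job is handed in; nothing more can be done
None
```

The job is handed in at about 42 s: the three cups are nested upright and fully home, the plate lies in the well with its strips up, and the tray was lowered gently, is fully down and has been let go.

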